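Shuttle a rubber heel under the drill guide

ROBOT

A 6-joint arm with a two-finger parallel gripper is mounted at the origin on a cart in front of the work surface, level with it; the furniture and walls round the work are solid. World frame = base frame: x ahead of the robot, y to its left, z up, the work surface at z = 0. Lengths are in m, angles in rad, forces in N, time in s.
With the tool pointing down it reaches from about 0.225 to 0.875 m from the base axis. Payload 3.4 kg.
Tool frame: the origin (TCP) lies at the very end of the fingers, on their centre line; the grasp point (between the pads) lies 19 mm behind it (grip_depth is the distance from the TCP to the grasp point, in m); x points along the fingers, z is the direction in which the jaws open and shut, and the axes are right-handed (so a half turn about x gives the same grasp; the last joint's range is limited). The gripper opens to 85 mm and grips with 20 to 120 N. Pads are 22 mm wide; open, the fingers measure 114 mm over their backs; the gripper's body (76 mm by 85 mm) begins 54 mm behind the grasp point. The pads swing forward as they close: fully open they stand 13 mm farther back than shut.
Start: joints at [-1.25, 0.276, 1.505, -0, 1.361, -0.121], TCP at [0.246, -0.52, 0.231] pointing down, gripper open.
Joint ranges: [-2.89, 2.89], [-0.75, 2.08], [0.22, 2.7], [-1.18, 4.32], [0.11, 2.71], [-2.7, 2.7]. Speed limits (rad/s): [2.57, 2.57, 3.14, 3.14, 3.14, 3.14].

INTERFACE

Orientations are given as a unit quaternion [w, x, y, z].
In Python, from rig import get_state, get_image, sign_off, grip_depth gives the robot as it stands. The module is installed in compiled form; this text tells all that it offers.
- The arm moves only by the tool arm_command, never from a script. Its argument "series" is a list of rows, each an object with "dp": the shift along the tool's x, y, z scaled (see below), a list of three; "angular": the turn, a rotation vector about the tool's x, y, z scaled (see below), a list of three; "gripper": the finger opening in mm, from 0 to 85.4. A call has exactly 8 rows; each row shifts and turns the pose as measured when the row begins, along the tool's axes as they then stand; what a row does not reach is not made up. The controller multiplies each number of a shift by 0.12 m and each number of a turn by 90 degrees. A row lasts 1/8 s, in which the tool goes at most 62.5 mm and 10.7 degrees, less where a joint would pass 70% of its speed; a pose out of reach is approached as far as the arm can. A call with a number of a shift or a turn outside -1 to 1 is refused whole. A call with a gripper value outside its range is refused whole. The fingers move at their own pace and stop on an object; "grip_force" is the grip in N (left out, the last holds). Time passes only in rows, so rows that do not move let the fingers close, or fill a call up. It gives the time, the measured TCP pose, the force and the opening at its end, in the units of the state.
- get_state(): the state, without advancing time (a new reading comes with each control period).
- get_image(name): name is "scene" or "top" or "wrist"; returns a dict with "image" (420x560x3 uint8, blue, green, red), "depth" (420x560 float32, m along the optical axis (not along the pixel's ray), 0 where there is no reading), "mtx" (3x3 intrinsics, pixels), "view" (4x4, takes a point from world to camera coordinates); the wrist camera has in their place "mount" (4x4, takes a point from camera to tool coordinates, whose origin is the TCP and whose axes are the tool frame's). Camera axes: x right, y up, looking along -z (the intrinsics and any distortion apply to the point x, -y, -z); pixel columns grow to the right and rows downward; lengths in m; the calibration is good to about 2 mm. A picture is of the moment at which its call begins: read the wrist's pose just before it.
- sign_off(): hands the job in, once; it reports no verdict.
The state is a dict: "clock": time; "qpos": joint angles; "qd": joint speeds; "effort": joint torques, N m; "position": TCP position; "ee_rot": TCP orientation; "contact_force": force on the tool from outside, world axes, zero at the start; "moment": the same for the moment, N m; "width": finger opening in m.
Only numpy, scipy, OpenCV 4.12 (cv2) and the standard library are available. Lean on these libraries where they do the work, as an engineer would, in place of code of your own. Each camera call takes 0.05 s, during which the arm holds its last target. There are 200 camera calls.

TASK

A rubber heel lies in the nest of the green drill jig, and the jig's sliding carriage is locked at its loading end. With the fingertips, press the round red button on the carriage right down and, keeping it down all the way, push the carriage under the drill-guide bridge until it meets the end stop; then let the button spring up so that the carriage is locked there, and come clear. Grasp and lift nothing: do not touch the heel, which must stay lying in its nest, and leave the other things on the bench where they are.

Things in the scene. Friction and masses are not known exactly. Their poses are not given: they have to be found in the camera images.
- jig: The drill jig, bolted to the bench: green base plate 314 x 138 x 10 mm. Origin at the middle of its underside, on the bench top; x points along the slide from the loading end to the end stop, z up. (The fixed lamp shade over the right rear of the bench, 0.42 m across, centre 0.78 m ahead of and 0.14 m right of the robot's base, has its rim 0.53 m up: keep wrist and forearm clear of it.)
- bridge_top (a point): Centre of the top of the steel drill-guide bridge, at x = +95 mm of the jig, 65 mm above the bench. The plate is 70 mm along the slide, 132 mm across and 10 mm thick, on two side cheeks; the heel passes below it. Past it, at x = 139 to 153 mm of the jig, stands the end stop, 38 mm high.
- carriage (a joint): Travel of the carriage along the jig's x, in m: 0 at the loading end, 0.105 against the end stop. Once unlocked it slides with 2 to 3 N. Its plate is 167 x 86 mm, the top 34 mm above the bench. The lock has a station every 15 mm, the first at 0, the last at 0.105: if the button is let up on the way, the carriage locks at the next station.
- lock_button (a joint): How far the lock button is pressed, in m: 0 up, 0.007 fully down on its stop. Its spring takes 3 N to start and 7.2 N fully down. While it is up the carriage has only about 2 mm of play; from 3.5 mm down the carriage is free. The button rides on the carriage; between stations it rises no higher than about 3.5 mm down.
- button_top (a point): Centre of the flat top of the round red button, 36 mm in diameter, 52 mm above the bench when up; on jig x = -105 mm, y = 0 at the start. Round it, below, is a dark collar 46 mm in diameter, its top 40 mm above the bench (12 mm below the top of the raised button).
- push_face (a point): Middle of the black face of the upright push plate on the carriage, 33 mm ahead (+x of the jig) of the button's centre; the face looks to the jig's -x, and a fingertip that holds the button down pushes against it. The plate is 9 mm thick, 68 mm wide across the jig and rises to 80 mm above the bench.
- nest (a point): Centre of the floor of the nest on the carriage, 34 mm above the bench and 95 mm ahead (+x of the jig) of the button. Four steel strips 7 mm high stand round the heel. The steel index comb of the lock, 27.5 mm high, runs along the jig at y = -46 to -64 mm.
- heel_mid (a point): Centre, half-way up, of the black rubber heel (64 x 66 x 12 mm, 60 g), which lies loose in the nest with about 1.5 mm play.
- heel: The same rubber heel; origin at the middle of its underside, z up.
- spare_heel: A second, loose black rubber heel, 64 x 66 x 12 mm, on the bench; origin at the middle of its underside. To be left alone.
- nail_tray: Open white card tray of brass tacks, 85 x 105 x 45 mm; origin at the middle of its underside. To be left alone.
- red_awl: Red-handled awl lying on the bench, 33 x 156 x 40 mm; origin at the middle of its underside. To be left alone.
- polish_tin: Round open tin of brown polish, 64 mm across, 15 mm high; origin at the middle of its underside. To be left alone.
- wax_block: Block of pale wax, 34 x 49 x 20 mm; origin at the middle of its underside. To be left alone.

How it is judged:
On the way, in this order (a step that is already met when the one before it is completed fails the run):
1. the button is held down with the carriage still at its loading end (value of joint lock_button above 0.0032 m and value of joint carriage below 0.02 m), for 0.05 s.
2. the carriage is at the end stop with the button still down (value of joint lock_button above 0.0032 m and value of joint carriage above 0.102 m), for 0.05 s.
At the end, for the whole second after the job is handed in: The carriage stands within 2.5 mm of its end stop with the button sprung up again (within 1.2 mm), so it is locked; the heel lies flat and at rest in the nest (centre within 5 mm of the nest's, not raised by 3 mm) (value of joint carriage above 0.1025 m and value of joint lock_button below 0.0012 m and linear speed of heel below 0.02 m/s and horizontal distance between heel_mid and nest below 0.005 m and angle between heel's own z axis and vertical below 0.1 rad and z of heel_mid in the frame of nest below 0.009 m); the robot touches nothing.
It fails at once if the button is let up while the carriage is on its way (12 to 93 mm of its travel) (value of joint carriage between 0.012 and 0.093 m and value of joint lock_button below 0.002 m).
It fails at once if the heel is lifted out of its nest (10 mm) (z of heel_mid in the frame of nest above 0.016 m).
It fails at once if the fingers touch the heel with more than 1 N (contact force between the fingers and heel above 1 N).
It fails at once if the spare heel, tack tray, awl, polish tin or wax block is moved by more than 15 mm (distance of any of spare_heel, nail_tray, red_awl, polish_tin, wax_block from where it was at the start of the episode above 0.015 m).
It also fails if it takes over 38 s, if anything falls off the work surface, if the arm or the gripper's body presses on something with over 40 N, if the wrist force passes 120 N, or if a joint passes its speed limit or range.

## Working session

There is one attempt and no reset: what is moved stays moved. The work goes in short steps, Python scripts to look and compute and a tool call to move; the robot and the scene stay as the last step left them, time stands still between calls to the robot, and variables do not carry over. Pictures are saved under pics/ and viewed, about 8 in all and at most 12, crops included, and the job is handed in when it is done.

Besides the shell and the picture viewer there is one more tool, called as name(argument=value, ...) on one line, values as JSON. arm_command: Moves the arm, as the interface text tells. Its arguments: {"type":"object","properties":{"series":{"type":"array","items":{"type":"object","properties":{"dp":{"type":"array","items":{"type":"number"}},"angular":{"type":"array","items":{"type":"number"}},"gripper":{"type":"number"}}}},"grip_force":{"type":"number"}},"required":["series"]}

```bash
mkdir -p pics
cat > h.py <<'E'
import numpy as np,cv2
from rig import *
def snap(n,f):
    s=get_state();g=get_image(n);cv2.imwrite('pics/'+f+'.png',g['image']);np.savez(f,**g);return s,g
def R(q):
    from scipy.spatial.transform import Rotation as r
    return r.from_quat([q[1],q[2],q[3],q[0]]).as_matrix()
def world(g,u,v,z=None,pose=None):
    K=g['mtx'];c=np.array([(u-K[0,2])/K[0,0],-(v-K[1,2])/K[1,1],-1])
    if 'view' in g: T=np.linalg.inv(g['view'])
    else:
        T=np.eye(4);T[:3,:3]=R(pose['ee_rot']);T[:3,3]=pose['position'];T=T@g['mount']
    d=T[:3,:3]@c;o=T[:3,3]
    t=g['depth'][int(v),int(u)] if z is None else (z-o[2])/d[2]
    return o+t*d
E
python3 - <<'E'
from h import *
s,g=snap('top','top0');print(s,grip_depth,g['mtx'],g['view'],[k for k in g])
snap('scene','scene0')
E
```

```text
{'clock': 0.0, 'qpos': array([-1.24999128e+00,  2.76600573e-01,  1.50613532e+00, -3.86369755e-05,
        1.36069348e+00, -1.20983315e-01]), 'qd': array([-0.00016202,  0.00095697, -0.00030964,  0.00109333, -0.0010461 ,
        0.00159518]), 'effort': array([ 2.54987481e-05, -4.16773224e+01, -2.45806056e+01, -3.31111260e-04,
        1.09873610e-02, -2.59660470e-05]), 'position': array([ 0.2456685 , -0.51929218,  0.23043566]), 'ee_rot': array([ 0.59689218,  0.37869805,  0.59791447, -0.37789655]), 'contact_force': array([-0.31046252, -0.15885717, -0.47310223]), 'moment': array([-0.05756687, -0.0461271 ,  0.03177487]), 'width': 0.08533099813977946} 0.0187 [[478.5852414    0.         274.65628854]
 [  0.         478.5852414  207.2848628 ]
 [  0.           0.           1.        ]] [[ 0.10164849 -0.99481867  0.00184141 -0.08913468]
 [ 0.97205191  0.09971563  0.21253679 -0.63392341]
 [-0.21161918 -0.01981409  0.97715133 -0.98599331]
 [ 0.          0.          0.          1.        ]] ['image', 'depth', 'mtx', 'view']
```

View pics/top0.png

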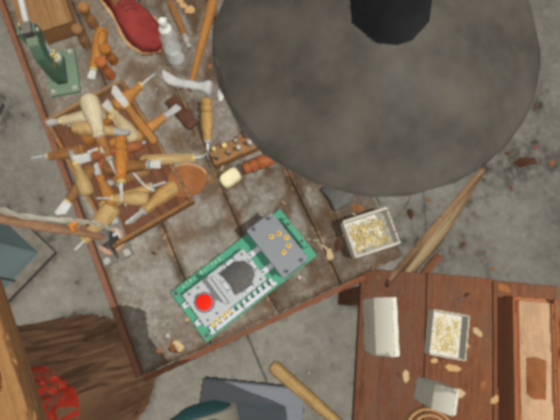

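View pics/scene0.png

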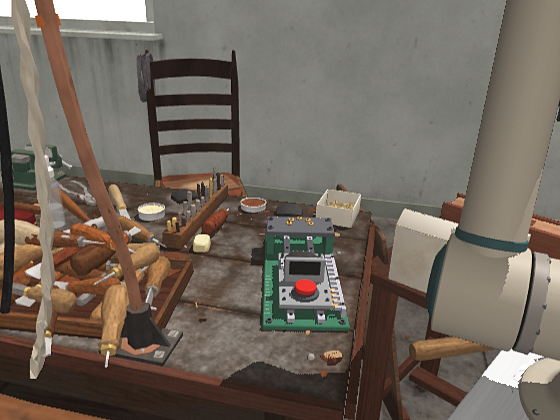

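The top view shows the jig with its button near (204,302) and the bridge near (277,244). The heel is between them and the tray is at (370,233). I'll enlarge this area.

Run:
```python
from h import *
g=dict(np.load('top0.npz'));im=g['image']
c=cv2.resize(im[200:350,160:330],None,fx=4,fy=4,interpolation=cv2.INTER_CUBIC);cv2.imwrite('pics/c0.png',c)
b=im.astype(int);m=(b[...,2]>180)&(b[...,1]<80)&(b[...,0]<80)
m[:270]=0;m[340:]=0;m[:,:180]=0;m[:,240:]=0
v,u=np.nonzero(m);print(u.mean(),v.mean(),len(u),u.min(),u.max(),v.min(),v.max())
print(world(g,u.mean(),v.mean(),.052),world(g,u.mean(),v.mean()))
# green base corners approx
for p in [(174,293),(207,340),(316,254),(284,208)]: print(p,world(g,*p,.01))
```

```text
203.25641025641025 301.6102564102564 195 196 211 294 309
[0.4216115  0.10752227 0.052     ] [0.42161521 0.10763541 0.05122376]
(174, 293) [0.43391324 0.18131744 0.01      ]
(207, 340) [0.34067528 0.09446438 0.01      ]
(316, 254) [ 0.55352975 -0.12774645  0.01      ]
(284, 208) [ 0.65283981 -0.04472715  0.01      ]
```

View pics/c0.png

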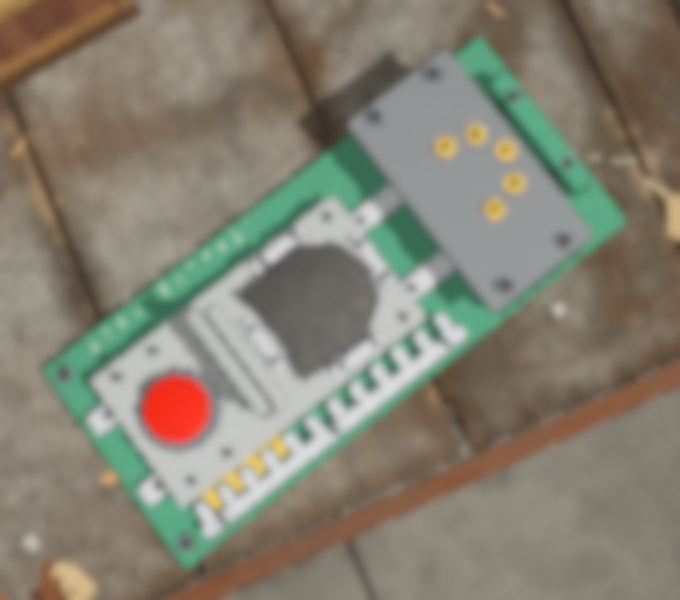

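```bash
cat >> h.py <<'E'
def fit(A,B):
    a=A-A.mean(0);b=B-B.mean(0);th=np.arctan2((a[:,0]*b[:,1]-a[:,1]*b[:,0]).sum(),(a*b).sum())
    r=np.array([[np.cos(th),-np.sin(th)],[np.sin(th),np.cos(th)]]);return th,B.mean(0)-r@A.mean(0),r
def plan(goal,yaw):
    # offset to goal, tool axes: x down, z along yaw (or opposite)
    from scipy.spatial.transform import Rotation as r
    s=get_state();C=R(s['ee_rot']);print('t',s['clock'],'p',s['position'].round(4),'F',s['contact_force'].round(1),'w',round(s['width'],4),'q',s['qpos'].round(2))
    for sg in (1,-1):
        z=sg*np.array([np.cos(yaw),np.sin(yaw),0]);x=np.array([0,0,-1.]);T=np.c_[x,np.cross(z,x),z]
        print(sg,'rotvec/90',(r.from_matrix(C.T@T).as_rotvec()/(np.pi/2)).round(3))
    d=np.array(goal)-s['position'];print('d world',d.round(4),'dp',(C.T@d/.12).round(3))
E
python3 - <<'E'
from h import *
g=dict(np.load('top0.npz'))
P=[(43,370,.01),(190,568,.01),(625,222,.01),(485,40,.01),(176,409,.052),(347,125,.065),(497,310,.065),(596,240,.065),(450,52,.065)]
W=np.array([world(g,160+(u-1.5)/4,200+(v-1.5)/4,z)[:2] for u,v,z in P])
A=np.array([(-157,69),(-157,-69),(157,-69),(157,69),(-105,0),(60,66),(60,-66),(130,-66),(130,66)])/1e3
th,t,r=fit(A,W);print(th,t,((W-t)@r-A).round(4))
J=lambda x,y:t+r@[x,y]
print('btn',J(-.105,0),'goal',J(-.0915,0),'end',J(.0135,0))
plan([*J(-.0915,0),.13],th)
E
```

```text
-0.8114091873207419 [0.49285898 0.02981758] [[ 0.0012 -0.0009]
 [ 0.0035  0.0002]
 [-0.0028  0.0027]
 [-0.0009 -0.0029]
 [-0.0001  0.0009]
 [-0.0006 -0.0001]
 [ 0.0027  0.0027]
 [-0.002  -0.0004]
 [-0.0011 -0.0022]]
btn [0.42056889 0.10596968] goal [0.42986333 0.09617869] end [0.50215342 0.02002659]
t 0.1 p [ 0.2457 -0.5193  0.2306] F [ 0.8 -0.5 -0.2] w 0.0857 q [-1.25  0.28  1.51  0.    1.36 -0.12]
1 rotvec/90 [-0.202 -0.001 -0.   ]
-1 rotvec/90 [ 1.798e+00 -0.000e+00  1.000e-03]
d world [ 0.1842  0.6155 -0.1006] dp [ 0.845  3.58  -3.979]
```

arm_command(series=[{"dp": [0, 0, 0], "angular": [-0.1, 0, 0], "gripper": 10}, {"dp": [0, 0, 0], "angular": [-0.1, 0, 0], "gripper": 10}, {"dp": [0, 0.42, -0.24], "angular": [0, 0, 0], "gripper": 10}, {"dp": [0, 0.42, -0.24], "angular": [0, 0, 0], "gripper": 10}, {"dp": [0, 0.42, -0.24], "angular": [0, 0, 0], "gripper": 10}, {"dp": [0, 0.42, -0.24], "angular": [0, 0, 0], "gripper": 10}, {"dp": [0, 0.42, -0.24], "angular": [0, 0, 0], "gripper": 10}, {"dp": [0, 0.42, -0.24], "angular": [0, 0, 0], "gripper": 10}])

```text
clock: 1.1
position: [0.3453, -0.1785, 0.2276]
ee_rot: [0.648, 0.282, 0.651, -0.278]
contact_force: [0.6, -0.5, 0.2]
width: 0.0099
```

```bash
python3 -c "
from h import *
plan([.4299,.0962,.13],-.8114)"
```

```text
t 1.1 p [ 0.3453 -0.1785  0.2276] F [ 0.6 -0.5  0.2] w 0.0099 q [-0.66 -0.01  1.86  0.    1.3   0.15]
1 rotvec/90 [-0.001 -0.004 -0.003]
-1 rotvec/90 [ 1.999 -0.004  0.006]
d world [ 0.0846  0.2747 -0.0976] dp [ 0.829  2.082 -1.174]
```

arm_command(series=[{"dp": [0, 0.38, -0.21], "angular": [0, 0, 0], "gripper": 10}, {"dp": [0, 0.38, -0.21], "angular": [0, 0, 0], "gripper": 10}, {"dp": [0, 0.38, -0.21], "angular": [0, 0, 0], "gripper": 10}, {"dp": [0, 0.38, -0.21], "angular": [0, 0, 0], "gripper": 10}, {"dp": [0.1, 0.35, -0.2], "angular": [0, 0, 0], "gripper": 10}, {"dp": [0.2, 0.2, -0.12], "angular": [0, 0, 0], "gripper": 10}, {"dp": [0.2, 0.0, 0], "angular": [0, 0, 0], "gripper": 10}, {"dp": [0, 0, 0], "angular": [0, 0, 0], "gripper": 10}])

```text
clock: 2.1
position: [0.4308, 0.1077, 0.1672]
ee_rot: [0.65, 0.28, 0.651, -0.275]
contact_force: [-0.1, -0.1, -0.3]
width: 0.01
```

Run:
```python
from h import *
plan([.4299,.0962,.07],-.8114)
s,g=snap('wrist','w1');print(g['mtx'],g['mount'])
K=g['mtx'];M=np.linalg.inv(g['mount'])
th=-.8114;t=np.array([.49286,.02982]);r=np.array([[np.cos(th),-np.sin(th)],[np.sin(th),np.cos(th)]])
C=R(s['ee_rot'])
for n,x,y,z in [('btn',-.105,0,.052),('plateL',-.072,.034,.08),('plateR',-.072,-.034,.08),('bridgeL',.06,.066,.065)]:
    p=np.r_[t+r@[x,y],z];q=C.T@(p-s['position']);c=M@np.r_[q,1];print(n,K[0,0]*c[0]/-c[2]+K[0,2],K[1,1]*-c[1]/-c[2]+K[1,2])
```

```text
t 2.1 p [0.4308 0.1077 0.1672] F [-0.1 -0.1 -0.3] w 0.01 q [0.08 0.13 1.87 0.01 1.14 0.88]
1 rotvec/90 [ 0.003 -0.003 -0.003]
-1 rotvec/90 [-1.997  0.005 -0.005]
d world [-0.0009 -0.0115 -0.0972] dp [ 0.809 -0.076  0.068]
[[316.20551457   0.         280.21185783]
 [  0.         316.20551457 210.96604849]
 [  0.           0.           1.        ]] [[ 2.31540999e-04  2.86205794e-01 -9.58168143e-01 -1.41692195e-01]
 [-1.80019686e-04  9.58168165e-01  2.86205757e-01  7.23239752e-02]
 [ 9.99999957e-01  1.06220761e-04  2.73377891e-04  3.37738065e-04]
 [ 0.00000000e+00  0.00000000e+00  0.00000000e+00  1.00000000e+00]]
btn 273.7690460287753 216.34532685395217
plateL 317.604304425042 183.8743564118204
plateR 314.31869746765705 267.80739536902456
bridgeL 492.6819235286058 139.1369362205229
```

View pics/w1.png

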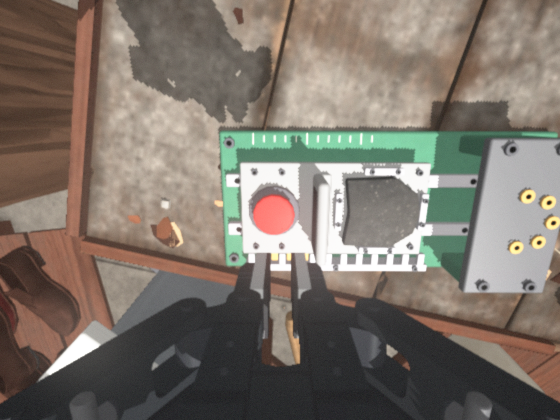

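The button is seen at (274,215), against a prediction of (273.8,216.3). The push plate and bridge also agree. I'll descend to just above the button, 4 mm short of the push face.

arm_command(series=[{"dp": [0, -0.076, 0.035], "angular": [0, 0, 0], "gripper": 10}, {"dp": [0.2, 0, 0], "angular": [0, 0, 0], "gripper": 10}, {"dp": [0.2, 0, 0], "angular": [0, 0, 0], "gripper": 10}, {"dp": [0.2, 0, 0], "angular": [0, 0, 0], "gripper": 10}, {"dp": [0.1, 0, 0], "angular": [0, 0, 0], "gripper": 10}, {"dp": [0.06, 0, 0], "angular": [0, 0, 0], "gripper": 10}, {"dp": [0.03, 0, 0], "angular": [0, 0, 0], "gripper": 10}, {"dp": [0, 0, 0], "angular": [0, 0, 0], "gripper": 10}])

```text
clock: 3.15
position: [0.4344, 0.0933, 0.0786]
ee_rot: [0.655, 0.284, 0.644, -0.275]
contact_force: [-0.6, -0.8, 0.6]
width: 0.0098
```

Run:
```python
from h import *
plan([.4271,.0991,.052],-.8114)
s,g=snap('wrist','w2');cv2.imwrite('pics/w2c.png',cv2.resize(g['image'][150:300,200:400],None,fx=4,fy=4,interpolation=2))
```

```text
t 3.15 p [0.4344 0.0933 0.0786] F [-0.6 -0.8  0.6] w 0.0098 q [0.05 0.22 2.02 0.01 0.88 0.86]
1 rotvec/90 [-0.001  0.005 -0.012]
-1 rotvec/90 [ 1.999 -0.019 -0.009]
d world [-0.0073  0.0058 -0.0266] dp [ 0.22  -0.015 -0.078]
```

View pics/w2c.png

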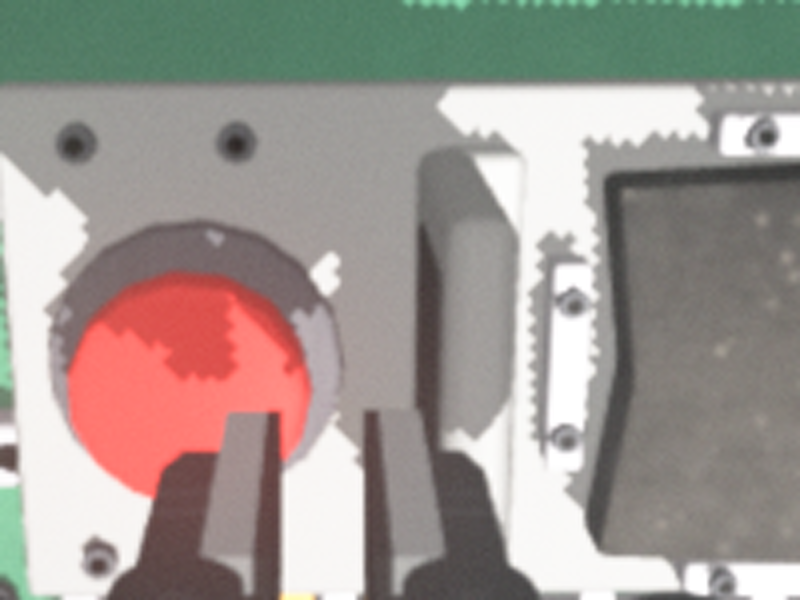

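The left finger is over the button's right edge, and the tool has drifted about 9 mm forward. I'll open to 20 mm so a finger stays on the button either way, move back and continue down.

arm_command(series=[{"dp": [0, -0.015, -0.115], "angular": [0, 0.005, -0.012], "gripper": 20}, {"dp": [0, 0, 0], "angular": [0, 0, 0], "gripper": 20}, {"dp": [0.07, 0, 0], "angular": [0, 0, 0], "gripper": 20}, {"dp": [0.07, 0, 0], "angular": [0, 0, 0], "gripper": 20}, {"dp": [0, 0, 0], "angular": [0, 0, 0], "gripper": 20}, {"dp": [0, 0, 0], "angular": [0, 0, 0], "gripper": 20}, {"dp": [0, 0, 0], "angular": [0, 0, 0], "gripper": 20}, {"dp": [0, 0, 0], "angular": [0, 0, 0], "gripper": 20}])

```text
clock: 4.2
position: [0.4235, 0.1031, 0.0611]
ee_rot: [0.65, 0.279, 0.649, -0.28]
contact_force: [-0.6, -0.5, -0.6]
width: 0.0199
```

Run:
```python
from h import *
plan([.424,.1023,.052],-.8114)
```

```text
t 4.2 p [0.4235 0.1031 0.0611] F [-0.6 -0.5 -0.6] w 0.0199 q [ 0.08  0.24  2.04 -0.    0.85  0.89]
1 rotvec/90 [-0.     0.001  0.   ]
-1 rotvec/90 [ 2.e+00  0.e+00 -1.e-03]
d world [ 0.0005 -0.0008 -0.0091] dp [ 0.076 -0.001  0.008]
```

arm_command(series=[{"dp": [0.04, 0, 0], "angular": [0, 0, 0], "gripper": 20}, {"dp": [0.04, 0, 0], "angular": [0, 0, 0], "gripper": 20}, {"dp": [0.03, 0, 0], "angular": [0, 0, 0], "gripper": 20}, {"dp": [0.03, 0, 0], "angular": [0, 0, 0], "gripper": 20}, {"dp": [0.03, 0, 0], "angular": [0, 0, 0], "gripper": 20}, {"dp": [0.03, 0, 0], "angular": [0, 0, 0], "gripper": 20}, {"dp": [0.03, 0, 0], "angular": [0, 0, 0], "gripper": 20}, {"dp": [0.03, 0, 0], "angular": [0, 0, 0], "gripper": 20}])

```text
clock: 5.2
position: [0.4283, 0.0993, 0.0447]
ee_rot: [0.656, 0.276, 0.645, -0.278]
contact_force: [-8.3, -5.4, 37.8]
width: 0.02
```

Run:
```python
from h import *
plan([.424,.1023,.045],-.8114)
```

```text
t 5.2 p [0.4283 0.0993 0.0447] F [-8.3 -5.4 37.8] w 0.02 q [ 0.08  0.27  2.06 -0.01  0.8   0.89]
1 rotvec/90 [ 0.004  0.01  -0.002]
-1 rotvec/90 [-1.996  0.003  0.015]
d world [-0.0043  0.003   0.0003] dp [-0.003 -0.009 -0.043]
```

The button is fully down (z 44.7 mm, 38 N). Now I'll push along the slide, keeping the pressure on in every row.

arm_command(series=[{"dp": [0.025, 0, 0.03], "angular": [0, 0.002, 0], "gripper": 20}, {"dp": [0.025, 0, 0.05], "angular": [0, 0.002, 0], "gripper": 20}, {"dp": [0.025, 0, 0.06], "angular": [0, 0.002, 0], "gripper": 20}, {"dp": [0.025, 0, 0.06], "angular": [0, 0.002, 0], "gripper": 20}, {"dp": [0.025, 0, 0.06], "angular": [0, 0.002, 0], "gripper": 20}, {"dp": [0.025, 0, 0.06], "angular": [0, 0.002, 0], "gripper": 20}, {"dp": [0.025, 0, 0.06], "angular": [0, 0.002, 0], "gripper": 20}, {"dp": [0.025, 0, 0.06], "angular": [0, 0.002, 0], "gripper": 20}])

```text
clock: 6.2
position: [0.4706, 0.0549, 0.0449]
ee_rot: [0.656, 0.275, 0.648, -0.273]
contact_force: [-5.2, -2.6, 28.9]
width: 0.0203
```

Run:
```python
from h import *
plan([.4994,.0230,.045],-.8114)
```

```text
t 6.2 p [0.4706 0.0549 0.0449] F [-5.2 -2.6 28.9] w 0.0203 q [-0.03  0.31  1.99 -0.    0.83  0.77]
1 rotvec/90 [ 0.01   0.005 -0.004]
-1 rotvec/90 [-1.99   0.007  0.009]
d world [ 0.0288 -0.0319  0.0001] dp [ 0.002 -0.015  0.358]
```

arm_command(series=[{"dp": [0.025, -0.002, 0.06], "angular": [0.001, 0.002, 0], "gripper": 20}, {"dp": [0.025, -0.002, 0.06], "angular": [0.001, 0.002, 0], "gripper": 20}, {"dp": [0.025, -0.002, 0.06], "angular": [0.001, 0.002, 0], "gripper": 20}, {"dp": [0.025, -0.002, 0.06], "angular": [0.001, 0.002, 0], "gripper": 20}, {"dp": [0.025, -0.002, 0.05], "angular": [0.001, 0.002, 0], "gripper": 20}, {"dp": [0.025, -0.002, 0.05], "angular": [0.001, 0.002, 0], "gripper": 20}, {"dp": [0.025, 0, 0.04], "angular": [0, 0.002, 0], "gripper": 20}, {"dp": [0.025, 0, 0.04], "angular": [0, 0.002, 0], "gripper": 20}])

```text
clock: 7.2
position: [0.4977, 0.0262, 0.0445]
ee_rot: [0.639, 0.289, 0.659, -0.27]
contact_force: [-10.2, 8.9, 32.6]
width: 0.0201
```

Run:
```python
from h import *
plan([.4994,.0230,.045],-.8114)
s,g=snap('wrist','w3');cv2.imwrite('pics/w3.png',g['image'])
```

```text
t 7.2 p [0.4977 0.0262 0.0445] F [-10.2   8.9  32.6] w 0.0201 q [-0.11  0.35  1.92  0.04  0.89  0.67]
1 rotvec/90 [-0.001 -0.023 -0.008]
-1 rotvec/90 [ 1.998 -0.013  0.037]
d world [ 0.0017 -0.0032  0.0005] dp [-0.006 -0.008  0.029]
```

View pics/w3.png

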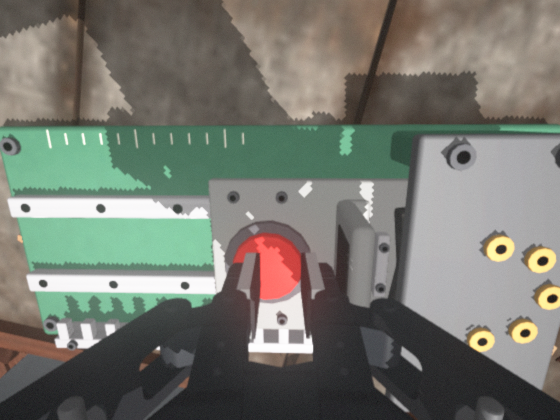

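Both fingertips are on the button at about (250–308,255). The push plate at (360,250) is beside the bridge. I'll measure the button's jig x.

Run:
```python
from h import *
g=dict(np.load('w3.npz'));s=get_state()
th=-.8114;t=np.array([.49286,.02982]);r=np.array([[np.cos(th),-np.sin(th)],[np.sin(th),np.cos(th)]])
J=lambda u,v,z:((world(g,u,v,z,s)[:2]-t)@r*1e3).round(1)
im=g['image'].astype(int);m=((im[...,2]>150)&(im[...,1]<130)&(im[...,0]<130)).astype(np.uint8)
n,l,st,c=cv2.connectedComponentsWithStats(m);k=1+st[1:,4].argmax();print(st[k],s['position'])
for p in [(268,233,.045),(268,299,.045),(235,267,.045),(302,267,.045),(210,182,.034),(216,330,.034),(415,137,.065),(8,146,.01)]: print(p,J(*p))
```

```text
[ 233  233   68   66 2697] [0.49780535 0.02609288 0.04444524]
(268, 233, 0.045) [ 0.7 20.1]
(268, 299, 0.045) [  0.2 -15.5]
(235, 267, 0.045) [-15.9   2. ]
(302, 267, 0.045) [17.2  2.6]
(210, 182, 0.034) [-28.6  42.5]
(216, 330, 0.034) [-30.6 -42.8]
(415, 137, 0.065) [57.3 65.7]
(8, 146, 0.01) [-149.5   58.1]
```

The button is at jig x ≈ 0.5 mm, so the carriage is at the end stop. I'll push a little more to make sure, then lift straight off.

arm_command(series=[{"dp": [0.025, 0, 0.05], "angular": [0, -0.006, 0], "gripper": 20}, {"dp": [0.025, 0, 0.05], "angular": [0, -0.006, 0], "gripper": 20}, {"dp": [0.025, 0, 0.05], "angular": [0, -0.005, 0], "gripper": 20}, {"dp": [0.02, 0, 0.04], "angular": [0, 0, 0], "gripper": 20}, {"dp": [-0.05, 0, 0.02], "angular": [0, 0, 0], "gripper": 20}, {"dp": [-0.15, 0, 0], "angular": [0, 0, 0], "gripper": 20}, {"dp": [-0.3, 0, 0], "angular": [0, 0, 0], "gripper": 20}, {"dp": [-0.3, 0, 0], "angular": [0, 0, 0], "gripper": 20}])

```text
clock: 8.25
position: [0.4983, 0.0214, 0.1402]
ee_rot: [0.631, 0.294, 0.665, -0.271]
contact_force: [-0.0, -0.3, -0.8]
width: 0.0203
```

arm_command(series=[{"dp": [-0.2, 0, -0.2], "angular": [0, 0, 0], "gripper": 20}, {"dp": [-0.2, 0, -0.2], "angular": [0, 0, 0], "gripper": 20}, {"dp": [0, 0, -0.2], "angular": [0, 0, 0], "gripper": 20}, {"dp": [0, 0, -0.1], "angular": [0, 0, 0], "gripper": 20}, {"dp": [0, 0, 0], "angular": [0, 0, 0], "gripper": 20}, {"dp": [0, 0, 0], "angular": [0, 0, 0], "gripper": 20}, {"dp": [0, 0, 0], "angular": [0, 0, 0], "gripper": 20}, {"dp": [0, 0, 0], "angular": [0, 0, 0], "gripper": 20}])

```text
clock: 9.25
position: [0.4422, 0.0812, 0.1917]
ee_rot: [0.631, 0.293, 0.664, -0.272]
contact_force: [0.6, -0.0, 0.3]
width: 0.0198
```

Run:
```python
from h import *
plan([.4994,.0230,.045],-.8114)
s,g=snap('wrist','w4')
im=g['image'].astype(int);m=((im[...,2]>150)&(im[...,1]<130)&(im[...,0]<130)).astype(np.uint8)
n,l,st,c=cv2.connectedComponentsWithStats(m);k=1+st[1:,4].argmax();print(st[k],c[k])
th=-.8114;t=np.array([.49286,.02982]);r=np.array([[np.cos(th),-np.sin(th)],[np.sin(th),np.cos(th)]])
for d in (-6,0,6):
  p=world(g,c[k][0]+d,c[k][1],None,s);print(((p[:2]-t)@r*1e3).round(1),p[2])
cv2.imwrite('pics/w4.png',g['image'])
```

```text
t 9.25 p [0.4422 0.0812 0.1917] F [ 0.6 -0.   0.3] w 0.0198 q [-0.01  0.13  1.8   0.05  1.24  0.8 ]
1 rotvec/90 [-0.008 -0.035 -0.005]
-1 rotvec/90 [ 1.991 -0.009  0.055]
d world [ 0.0572 -0.0582 -0.1467] dp [1.183 0.01  0.747]
[  78  225  153   78 1739] [137.85681426 251.63944796]
[-691.8 -404.3] -0.741479565157616
[-667.2 -403. ] -0.7393259029869885
[-646.1 -404.6] -0.743498235764652
```

View pics/w4.png

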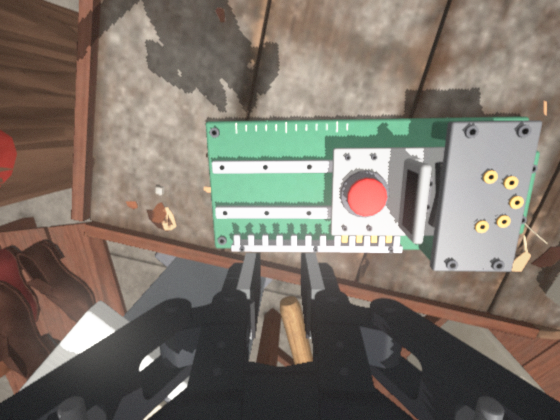

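The carriage is at the bridge, with the button at (368,197) and the arm clear. I'll check the button's height by depth.

Run:
```python
from h import *
g=dict(np.load('w4.npz'));s=get_state()
th=-.8114;t=np.array([.49286,.02982]);r=np.array([[np.cos(th),-np.sin(th)],[np.sin(th),np.cos(th)]])
for p,z in [((368,197),None),((364,190),None),((372,203),None),((375,155),None),((490,145),None),((480,240),None),((348,197),.052),((387,197),.052),((452,122),.065),((433,269),.065)]:
  w=world(g,*p,z,s);print(p,((w[:2]-t)@r*1e3).round(1),w[2].round(4))
```

```text
(368, 197) [0.1 1.3] 0.051
(364, 190) [-4.   7.9] 0.0516
(372, 203) [ 4.  -4.3] 0.0511
(375, 155) [ 6.9 37.6] 0.0376
(490, 145) [92.  47.8] 0.0636
(480, 240) [ 97.6 -34.7] 0.063
(348, 197) [-18.    1.5] 0.052
(387, 197) [16.7  1.6] 0.052
(452, 122) [59.  66.2] 0.065
(433, 269) [ 59.5 -62.5] 0.065
```

```bash
python3 -c "
from rig import *
print(sign_off())"
```

```text
the job is handed in; nothing more can be done
None
```

The carriage is at its end stop with the button sprung up, and I've handed the job in; the sign-off gave no verdict. I pressed the red button right down with both fingertips (about 38 N, TCP at 44.7 mm). Still pressing, I pushed the carriage under the bridge until it met the stop, then lifted straight off and backed away. The job was handed in at about 9.3 s of the 38 s allowed.

- **Carriage:** the last wrist picture puts the button at jig x ≈ 0 mm, so the travel is about 105 mm, with an error of about 2 mm.
- **Button:** its top read 51–52 mm by depth, where 52 mm is fully up. The bridge top read about 1.7 mm low in the same picture, so the button is up.
- **Clearance:** the arm stands about 0.19 m up with no contact force.
- **Not checked:** the heel is out of sight under the bridge, so I couldn't see it at the end. The fingers stayed behind the push plate throughout. I also took no closing picture of the loose items on the bench, but the arm never went down near them.
- **Differed from plan:** friction on the button carried the carriage, and the front finger did not visibly reach the push face. The tool tilted 2–3° while pushing, with no visible effect.

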